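# Lever up the inspection panel and pack its edge

## Task

Lever up the working edge of the hinged light panel with the pry bar over the fulcrum block until the bar's handle end is down on the bench, let go so that the bar holds the edge up by itself, and slide the thick packing block, end-on and square, a third to a half of its length under the edge beside the bar. Then ease the bar up so that the panel comes down gently onto the block, draw the bar out and lay it flat on the open bench in front of that edge, clear of the panel and the fulcrum. Lift the panel with the bar only, never let it drop, and leave the thin block and everything else where they are.

Things in the scene. Friction and masses are not known exactly. Their poses are not given: they have to be found in the camera images.
- panel_base: Hinge frame of a flat light panel (360 x 280 x 20 mm, steel, white top); includes the panel. Origin: on the bench below the middle of the panel's free working edge, which runs along x at y = 0. +y goes under the panel to the hinge at y = 280 mm, -y over the open bench. Panel down: its flat underside is 23 mm up; two 18 mm feet stand at x = +-160 mm, y = 12 mm.
- panel (a joint): Hinge angle, rad: 0 down, grows as the edge rises (underside at y is 23 mm + (280 mm - y) x angle above the bench). The panel weighs 1.7 to 2.3 kg and falls back if not held. 0.04 to 0.05 when on the thick block; about 0.075 with the bar levered fully down, its tip 18 mm past the edge.
- fulcrum: Steel fulcrum block fixed to the bench before the working edge: 64 mm along the edge (x), 30 mm deep (y), 20 mm high, with a round ridge (radius 8 mm, centre line 20 mm up, top 28 mm up) along x. Origin: centre of its underside, at panel_base y = -42 mm, x within +-50 mm; axes parallel to panel_base.
- pry_bar: Loose steel pry bar, 265 mm, 0.93 kg, lying flat. x points to its tip. Handle 26 mm wide, 25 mm high, x = -100 to 55 mm; blade 24 mm wide, 7 mm thick, x = 55 to 165 mm, undersides flush. Origin: underside at the centre of mass. It enters under the edge with the handle raised about 23 degrees and the ridge at x = 105 mm; levered until the handle end is on the bench, its weight alone holds the edge up.
- bar_tip (a point): Middle of the end face of the bar's blade tip (bar x = 165 mm, 3.5 mm above the underside).
- bar_end (a point): Middle of the end face of the bar's handle (bar x = -100 mm, 12.5 mm above the underside).
- thick_packer: Thick packing block: plain aluminium bar piece 100 mm (x) by 44 mm (y) by 34 mm high, 0.3 kg, loose, lying on the bench. Origin: centre of its underside, x along its length.
- thin_packer: Thin packing block, the same aluminium, 100 by 44 mm but only 16 mm high; too thin for this job, leave it. Origin: centre of its underside, x along its length.
- adapter: Bystander: black power adapter 50 x 90 x 35 mm. Origin: centre of its underside.
- scraper: Bystander: spatula about 200 mm long lying on the bench.
Things that resemble listed ones, but are neither listed nor needed, are in the scene too. There is more than one size of the fulcrum; the job needs the middle-sized.

How it is judged:
On the way, in this order (a step that is already met when the one before it is completed fails the run):
1. the panel's edge is levered well up by the bar over the fulcrum, and stays up on the bar alone, the gripper having let go of it (value of joint panel above 0.06 rad and contact force between pry_bar and panel_base above 1 N and contact force between pry_bar and fulcrum above 1 N and contact force between the fingers and pry_bar below 0.1 N and height (world z) of bar_end below 0.03 m), for 0.2 s.
2. the thick block is on the bench end-on under the raised edge, while the bar still holds the edge up (y of thick_packer in the frame of panel_base between -0.032 and 0.03 m and x of thick_packer in the frame of panel_base between -0.17 and 0.17 m and angle between the x axis of thick_packer and the y axis of panel_base, either way round below 0.3 rad and height (world z) of thick_packer below 0.006 m and angle between thick_packer's own z axis and vertical below 0.06 rad and value of joint panel above 0.055 rad and contact force between pry_bar and panel_base above 1 N), for 0.2 s.
At the end, for the whole second after the job is handed in: Panel rests on the thick block (over 2 N, angle 0.035 to 0.06 rad); block flat on the bench, its middle 32 mm before to 30 mm behind the edge, square to it within 0.3 rad; bar flat on the bench, off panel and fulcrum, both ends 20 mm or more in front of the edge line; all at rest (y of thick_packer in the frame of panel_base between -0.032 and 0.03 m and x of thick_packer in the frame of panel_base between -0.17 and 0.17 m and angle between the x axis of thick_packer and the y axis of panel_base, either way round below 0.3 rad and height (world z) of thick_packer below 0.006 m and angle between each of thick_packer, pry_bar's own z axis and vertical below 0.06 rad and contact force between thick_packer and panel_base above 2 N and value of joint panel between 0.035 and 0.06 rad and contact force between pry_bar and panel_base below 0.1 N and contact force between pry_bar and fulcrum below 0.1 N and height (world z) of pry_bar below 0.008 m and y of each of bar_tip, bar_end in the frame of panel_base below -0.02 m and linear speed of each of pry_bar, thick_packer below 0.01 m/s); the robot touches nothing.
It fails at once if the panel is let drop (closing faster than 0.7 rad/s) (velocity of joint panel below -0.7 rad/s).
It fails at once if the gripper or arm pushes or lifts the panel itself (over 8 N) (contact force between any of the fingers, the arm and panel_base above 8 N).
It fails at once if the thin block is moved more than 40 mm (distance of thin_packer from where it was at the start of the episode above 0.04 m).
It fails at once if a bystander is moved more than 40 mm (distance of any of adapter, scraper from where it was at the start of the episode above 0.04 m).
It also fails if it takes over 72 s, if anything falls off the work surface, if the arm or the gripper's body presses on something with over 40 N, if the wrist force passes 120 N, or if a joint passes its speed limit or range.

## Robot

A 7-joint arm with a two-finger parallel gripper is mounted at the origin on the work surface. World frame = base frame: x ahead of the robot, y to its left, z up, the work surface at z = 0. Lengths are in m, angles in rad, forces in N, time in s.
With the tool pointing down it reaches from about 0.4 to 0.9 m from the base axis. Payload 5.5 kg.
Tool frame: the origin (TCP) lies on the front face of the gripper's body, between the roots of the fingers; the fingertips stand 66 mm ahead of it and the grasp point (between the pads) lies 47 mm ahead of it; x points along the fingers, y is the direction in which the jaws open and shut, and the axes are right-handed (so a half turn about x gives the same grasp; the last joint's range is limited). The gripper opens to 92 mm and grips with 3 to 60 N. Pads are 19 mm wide; open, the fingers measure 130 mm over their backs; the gripper's body (75 mm by 190 mm) begins 47 mm behind the grasp point.
Start: joints at [-0.89, 0.501, -0.427, 1.55, 0.221, 1.138, -0.21], TCP at [0.264, 0.594, 0.292] pointing down, gripper open.
Joint ranges: [-2.88, 2.88], [-0.31, 2.03], [-1.54, 1.56], [0.2, 2.42], [-1.41, 4.55], [0.19, 2.02], [-2.57, 2.57]. Speed limits (rad/s): [2.57, 2.57, 3.14, 3.14, 3.14, 3.14, 3.14].

## Interface

Orientations are given as [roll, pitch, yaw] about the fixed x, y, z axes, in that order (R = Rz(yaw) Ry(pitch) Rx(roll)).
In Python, from plant import sensors, cams, robot gives the robot as it stands. The module is installed in compiled form; this text tells all that it offers.
- The arm moves only by the tool jog_arm, never from a script. Its arguments are lists of equal length, an entry for each row: "linear": the shift along the tool's x, y, z in cm, a list of three; "spin": the turn about the tool's x in degrees. In form: {"linear": [[dx, dy, dz], ...], "spin": [spin, ...]}. A call has 1 to 20 rows; each row is the pose to reach, as a shift and turn from the pose commanded when the call began, along the tool's axes at that moment; what a row does not reach only later rows make up. A row lasts 1/10 s, in which the tool goes at most 50 mm and 8.59 degrees, less where a joint would pass 70% of its speed; a pose out of reach is approached as far as the arm can. A call with a gripper value outside its range is refused whole. "gripper" is the finger opening in cm, from 0 to 9.18, set as the call begins (left out, the last holds). The fingers move at their own pace and stop on an object; the grip force is fixed at half the most. Time passes only in rows, so rows that repeat a pose let the fingers close. It gives the time, the measured TCP pose, the force and the opening at its end, in the units of the state.
- sensors.read_state(): the state, without advancing time (a new reading comes with each control period).
- cams.capture(name): name is "side" or "top"; returns the picture (400x640x3 uint8, red, green, blue); there is no depth.
- cams.camera_model(name): a dict with "fx", "fy", "cx", "cy" (pixels), "R" (3x3) and "t" (3): a world point X has camera coordinates R X + t. Camera axes: x right, y down, z forward; pixel columns grow to the right and rows downward; lengths in m; the calibration is good to about 2 mm. A picture is of the moment at which its call begins. camera_model takes no time and is no camera call.
- robot.job_done(): hands the job in, once; it reports no verdict.
The state is a dict: "clock": time; "joints": joint angles; "qd": joint speeds; "effort": joint torques, N m; "eef_pos": TCP position; "tcp_rot": TCP orientation; "ft_force": force on the tool from outside, world axes, zero at the start; "wrist_torque": the same for the moment, N m; "width": opening from 0.0 (shut) to 1.0 (fully open).
Only numpy, scipy, OpenCV 4.12 (cv2) and the standard library are available. Lean on these libraries where they do the work, as an engineer would, in place of code of your own. Each camera call takes 0.05 s, during which the arm holds its last target. There are 200 camera calls.

## Working session

There is one attempt and no reset: what is moved stays moved. The work goes in short steps, Python scripts to look and compute and a tool call to move; the robot and the scene stay as the last step left them, time stands still between calls to the robot, and variables do not carry over. Pictures are saved under pics/ and viewed, about 8 in all and at most 12, crops included, and the job is handed in when it is done.

Besides the shell and the picture viewer there is one more tool, called after ">>>" as a command line: name --pt "numbers of a row" for each row, then --argument value for the rest. jog_arm: Moves the arm, as the interface text tells. Its arguments: {"type":"object","properties":{"linear":{"type":"array","items":{"type":"array","items":{"type":"number"}}},"spin":{"type":"array","items":{"type":"number"}},"gripper":{"type":"number"}},"required":["linear","spin"]}

```bash
mkdir -p pics; python3 - <<'E'
from plant import sensors, cams, robot
import cv2, numpy as np
for n in ("top","side"):
    im=cams.capture(n); cv2.imwrite(f"pics/{n}0.png",im[:,:,::-1])
    m=cams.camera_model(n); R=np.array(m["R"]);print(n,m["fx"],m["fy"],m["cx"],m["cy"],"C",-R.T@np.array(m["t"]),R.round(3).tolist())
a=cv2.imread("pics/top0.png")
s=sensors.read_state();print(s)
E
```

```text
top 388.2050891115642 388.2050891115642 321.1225007136798 200.0763155026071 C [0.44693226 0.02862682 1.02955704] [[0.004, -1.0, 0.015], [-0.997, -0.005, -0.077], [0.077, -0.015, -0.997]]
side 406.4408604760969 406.4408604760969 317.998369894477 201.92624822826266 C [ 0.03293141 -0.60605652  0.92374704] [[0.802, -0.597, 0.017], [-0.436, -0.604, -0.668], [0.409, 0.528, -0.744]]
{'clock': 0.1, 'joints': array([-0.88976867,  0.50177675, -0.42682802,  1.55134108,  0.22084755,
        1.13833073, -0.2103022 ]), 'qd': array([-0.00012367, -0.00189219, -0.00231449, -0.00347853,  0.00264429,
        0.00089742, -0.0003218 ]), 'effort': array([-1.05447782e-02, -5.67879081e+01, -5.83802953e+00, -2.79922503e+01,
       -6.89845299e-02,  2.40470603e-02,  3.64294374e-05]), 'eef_pos': array([0.26358279, 0.59358548, 0.29127142]), 'tcp_rot': array([-1.58671721,  1.56900717, -2.00446163]), 'ft_force': array([-1.77746678e-05, -1.65529411e-01, -1.56704075e-01]), 'wrist_torque': array([-0.03497609,  0.01950817, -0.01604308]), 'width': 0.9991482514075993}
```

View pics/top0.png

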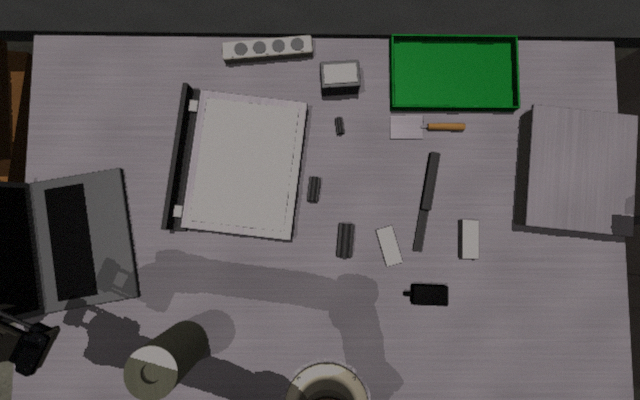

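View pics/side0.png

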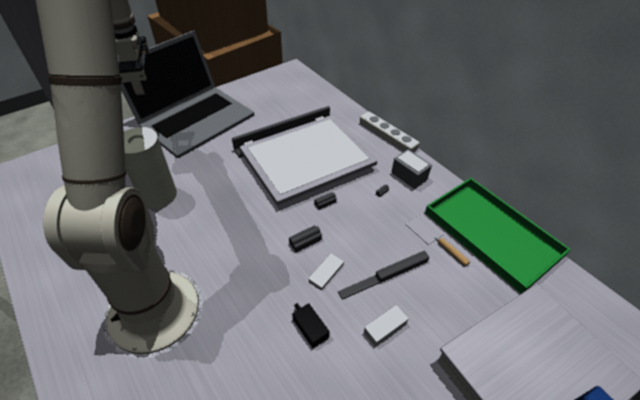

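Panel is at (245,165) with its free edge running (306,103)–(292,240), and the middle fulcrum is at (314,189). The bar's handle is at (430,180) and its tip at (418,250). The block at (470,239) looks thicker than the one at (388,245). Next I'll measure them.

```bash
cat > h.py <<'E'
import numpy as np, cv2
from plant import sensors, cams
from scipy.spatial.transform import Rotation as Ro
def ray(n,uv,z):
    m=cams.camera_model(n);R=np.array(m["R"]);C=-R.T@np.array(m["t"])
    uv=np.atleast_2d(np.array(uv,float));d=np.c_[(uv[:,0]-m["cx"])/m["fx"],(uv[:,1]-m["cy"])/m["fy"],np.ones(len(uv))]@R
    return C+d*((z-C[2])/d[:,2])[:,None]
def proj(n,X):
    m=cams.camera_model(n);p=np.array(m["R"])@np.array(X)+np.array(m["t"])
    return np.array([m["fx"]*p[0]/p[2]+m["cx"],m["fy"]*p[1]/p[2]+m["cy"]]).round(1)
def rect(mask,roi):
    """largest blob in roi (u0,v0,u1,v1) -> minAreaRect corners, area"""
    m=np.zeros_like(mask);u0,v0,u1,v1=roi;m[v0:v1,u0:u1]=mask[v0:v1,u0:u1]
    c=max(cv2.findContours(m,cv2.RETR_EXTERNAL,cv2.CHAIN_APPROX_NONE)[0],key=cv2.contourArea)
    r=cv2.minAreaRect(c);return cv2.boxPoints(r),cv2.contourArea(c)
def show(name,n,uv,z):
    P=ray(n,uv,z);s=np.linalg.norm(np.roll(P,-1,0)-P,axis=1)
    i=np.argmax(s[:2]);d=(np.roll(P,-1,0)-P)[i]
    print(name,"c",(P.mean(0)*1e3).round(1)[:2],"sides mm",(s*1e3).round(0),"yaw of long",np.degrees(np.arctan2(d[1],d[0])).round(1))
    return P
def shift(dst,yaw=None):
    """cm in tool axes to move TCP from now to dst; spin in deg to bring the jaw (tool y) axis to world yaw"""
    s=sensors.read_state();R=Ro.from_euler("xyz",s["tcp_rot"]).as_matrix()
    print("tcp",s["eef_pos"].round(4),"t",s["clock"],"w",s["width"].__round__(3),"F",s["ft_force"].round(1))
    jy=np.degrees(np.arctan2(R[1,1],R[0,1]));print("jaw yaw",jy.round(1),"axes x,y,z",R.T.round(3).tolist())
    print("linear",(100*R.T@(np.array(dst)-s["eef_pos"])).round(2))
    if yaw is not None: print("spin",-(((yaw-jy)+90)%180-90))
E
python3 - <<'E'
from h import *
import cv2
a=cv2.imread("pics/top0.png");g=cv2.cvtColor(a,cv2.COLOR_BGR2GRAY)
for p in [(470,239),(388,245),(430,180),(420,235),(350,300),(450,200),(314,189),(345,240),(250,165),(410,210)]: print(p,a[p[1],p[0]])
big=cv2.resize(a[90:270,270:490],None,fx=3.6,fy=3.3,interpolation=cv2.INTER_CUBIC);
cv2.imwrite("pics/crop.png",cv2.convertScaleAbs(big,alpha=1.3))
d=((g<75)*255).astype("uint8")
show("dark bar",'top',rect(d,(405,145,448,255))[0],.02)
for nm,roi in dict(ful=(303,170,330,206),big=(330,215,362,265),small=(330,112,350,140)).items(): show(nm,'top',rect(d,roi)[0],.02)
E
```

```text
(470, 239) [146 148 153]
(388, 245) [147 150 152]
(430, 180) [56 56 59]
(420, 235) [50 47 51]
(350, 300) [96 91 98]
(450, 200) [118 114 122]
(314, 189) [40 42 42]
(345, 240) [51 52 54]
(250, 165) [147 150 153]
(410, 210) [122 117 124]
dark bar c [ 524.6 -260.4] sides mm [264.  30. 264.  30.] yaw of long -10.6
ful c [553.   33.7] sides mm [67. 32. 67. 32.] yaw of long -6.7
big c [420.5 -47.8] sides mm [90. 43. 90. 43.] yaw of long -4.7
small c [722.6 -33.5] sides mm [22. 50. 22. 50.] yaw of long -172.0
```

View pics/crop.png

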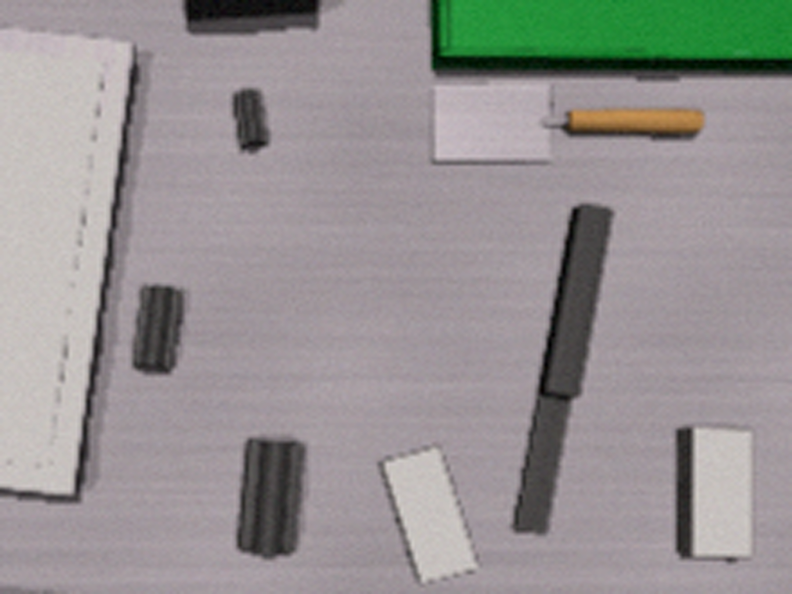

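The crop shows the right-hand block with a tall dark side face, so it is the thick one; the left one is thin. The 67 x 32 mm fulcrum is the middle-sized one at the edge.

```bash
python3 - <<'E'
from h import *
a=cv2.imread("pics/top0.png");g=cv2.cvtColor(a,cv2.COLOR_BGR2GRAY)
w=((g>134)*255).astype("uint8")
show("thick",'top',rect(w,(455,210,490,270))[0],.034)
show("thin",'top',rect(w,(370,220,408,270))[0],.016)
# free edge: right boundary of white panel top, z=.043
pts=[]
for v in range(112,232,2):
    r=np.where(w[v,230:312])[0]; pts.append((230+r.max()+.5,v))
P=ray('top',pts,.043)[:,:2]
l=cv2.fitLine(P.astype("float32"),cv2.DIST_HUBER,0,1e-4,1e-4).ravel();d=l[:2]*np.sign(l[0])
print("edge dir x:",d,np.degrees(np.arctan2(d[1],d[0])),"pt",l[2:]*1e3)
q,_=rect(w,(185,85,312,245));print(q);Pq=show("panel",'top',q,.043);print((Pq*1e3).round(0).tolist())
E
```

```text
thick c [ 427.4 -370. ] sides mm [39. 95. 39. 95.] yaw of long 178.4
thin c [ 407.9 -163.2] sides mm [40. 96. 40. 96.] yaw of long -163.7
edge dir x: [ 0.99365944 -0.1124316 ] -6.455506 pt [631.6228   71.09503]
[[181.57385 226.09439]
 [198.23856  89.44373]
 [305.8816  102.57092]
 [289.2169  239.22159]]
panel c [616.7 212.3] sides mm [355. 281. 356. 273.] yaw of long -5.1
[[456.0, 366.0, 43.0], [810.0, 334.0, 43.0], [777.0, 55.0, 43.0], [424.0, 94.0, 43.0]]
```

```bash
python3 - <<'E'
from h import *
shift([.625,-.281,.15],79.4)
E
```

```text
tcp [0.2636 0.5936 0.2913] t 0.1 w 0.999 F [-0.  -0.2 -0.2]
jaw yaw 66.1 axes x,y,z [[-0.001, -0.002, -1.0], [0.406, 0.914, -0.002], [0.914, -0.406, -0.0]]
linear [ 14.24 -65.25  68.52]
spin -13.334990673846448
```

>>> jog_arm --pt "0 -3.3 3.4" --pt "0 -6.5 6.9" --pt "0 -9.8 10.3" --pt "0 -13 13.7" --pt "0 -16.3 17.1" --pt "0 -19.6 20.6" --pt "0 -22.8 24" --pt "0 -26.1 27.4" --pt "0 -29.4 30.8" --pt "0 -32.6 34.3" --pt "2 -35.9 37.7" --pt "4 -39.2 41.1" --pt "5 -42.4 44.5" --pt "6 -45.7 48" --pt "7 -48.9 51.4" --pt "8 -52.2 54.8" --pt "9 -55.5 58.2" --pt "10 -58.7 61.7" --pt "11 -62 65.1" --pt "12 -65.25 68.5" --spin '[0,0,0,0,0,0,0,0,0,0,0,0,-1,-3,-5,-7,-9,-11,-13,-13.3]' --gripper 9.18

```text
clock: 2.1
eef_pos: [0.6252, -0.282, 0.1711]
tcp_rot: [2.77, 1.57, 2.585]
ft_force: [1.2, 0.5, -0.0]
width: 0.997
```

```bash
python3 - <<'E'
from h import *
a=cams.capture("top");cv2.imwrite("pics/top1.png",a[:,:,::-1])
shift([.625,-.281,.069],79.4);print(sensors.read_state()["joints"].round(2))
E
```

```text
tcp [ 0.6249 -0.292   0.1688] t 2.15 w 0.997 F [ 3.2 -8.3  0.5]
jaw yaw 79.0 axes x,y,z [[-0.001, -0.006, -1.0], [0.191, 0.981, -0.006], [0.982, -0.191, 0.0]]
linear [ 9.98  1.14 -0.2 ]
spin -0.43442736591916287
[ 0.44  0.66 -0.06  1.54  0.05  0.94  1.74]
```

>>> jog_arm --pt "0 0 0" --pt "2 0 0" --pt "4 0 0" --pt "6 0 0" --pt "8 0 0" --pt "9.5 0 0" --pt "10.2 0 0" --pt "10.2 0 0" --pt "10.2 0 0" --spin '[0,0,0,0,0,0,0,0,0]'

```text
clock: 3.05
eef_pos: [0.6256, -0.2801, 0.071]
tcp_rot: [-0.039, 1.57, -0.224]
ft_force: [0.5, -0.6, -0.3]
width: 1.002
```

>>> jog_arm --pt "0 0 0" --pt "0 0 0" --pt "0 0 0" --pt "0 0 0" --pt "0 0 0" --pt "0 0 0" --pt "0 0 0" --pt "0 0 0" --spin '[0,0,0,0,0,0,0,0]' --gripper 0

```text
clock: 3.85
eef_pos: [0.6251, -0.2802, 0.0702]
tcp_rot: [2.741, 1.571, 2.555]
ft_force: [-0.1, -0.8, 0.4]
width: 0.353
```

>>> jog_arm --pt "0 0 0" --pt "0 0 0" --pt "0 0 0" --pt "0 0 0" --pt "-1 0 0" --pt "-2.5 0 0" --pt "-4 0 0" --pt "-5.5 0 0" --pt "-7 0 0" --pt "-8.5 0 0" --pt "-10 0 0" --pt "-11.5 0 0" --pt "-13 0 0" --pt "-14.5 0 0" --pt "-16 0 0" --pt "-16 0 0" --pt "-16 0 0" --spin '[0,0,0,0,0,0,0,0,0,0,0,0,0,0,0,0,0]'

```text
clock: 5.55
eef_pos: [0.6277, -0.2808, 0.2329]
tcp_rot: [-0.137, 1.563, -0.322]
ft_force: [5.9, -1.8, 2.0]
width: 0.282
```

```bash
python3 - <<'E'
from h import *
a=cams.capture("side")[:,:,::-1];cv2.imwrite("pics/side2.png",a)
b=cams.capture("top")[:,:,::-1];cv2.imwrite("pics/top2.png",b)
cv2.imwrite("pics/v2.png",np.vstack([cv2.resize(a[150:400,220:620],(760,475))[:300],cv2.resize(b[80:280,280:600],(760,475))[:300]]))
shift([.54,-.2,.2],83.55-90);print(sensors.read_state()["joints"].round(2))
E
```

```text
tcp [ 0.6279 -0.2808  0.2328] t 5.65 w 0.282 F [ 5.7 -1.2  2. ]
jaw yaw 79.4 axes x,y,z [[0.007, -0.002, -1.0], [0.184, 0.983, -0.001], [0.983, -0.184, 0.008]]
linear [  3.19   6.33 -10.15]
spin 85.845059290802
[ 0.43  0.59 -0.07  1.51  0.04  1.04  1.73]
```

View pics/v2.png

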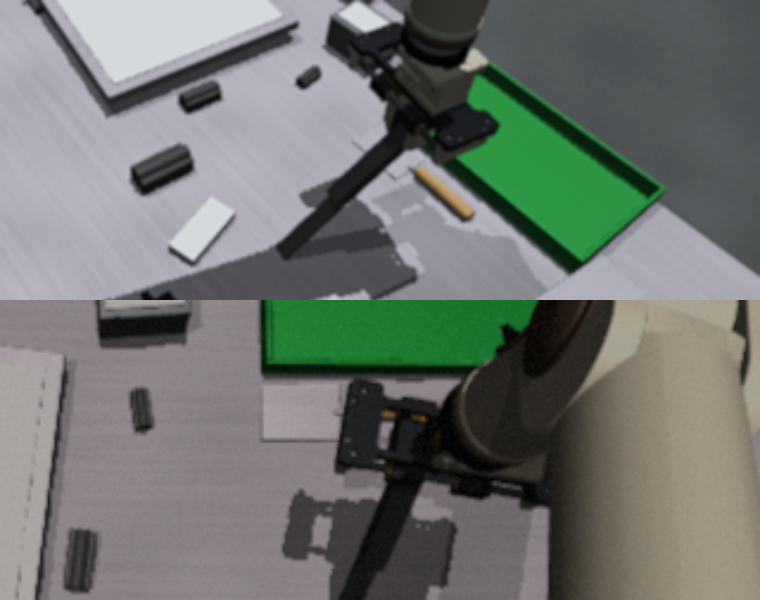

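```bash
python3 - <<'E'
from h import *
print(ray('side',[(370,282)],0),ray('side',[(370,282)],0.03), ray('side',[(370,282)],0.06))
E
```

```text
[[ 0.4830092  -0.25434919  0.        ]] [[ 0.46839228 -0.26577139  0.03      ]] [[ 0.45377537 -0.27719358  0.06      ]]
```

>>> jog_arm --pt "-2 0 0" --pt "-4 0 0" --pt "-6 0 0" --pt "-8 0 0" --pt "-10 0 0" --pt "-12 0 0" --pt "-13 1 -0.5" --pt "-13 3 -1.4" --pt "-13 5.5 -2.5" --pt "-13 8 -3.7" --pt "-13 10.5 -4.8" --pt "-13 13 -6" --pt "-13 15.5 -7" --pt "-13 18 -8.2" --pt "-13 20.5 -9.4" --pt "-13 23 -10.5" --pt "-13 25 -11.5" --pt "-13 26.5 -12.2" --pt "-13 27.5 -12.6" --pt "-13 27.8 -12.7" --spin '[0,0,0,0,0,0,3,9,15,22,29,36,43,50,57,64,71,78,83,85.8]'

```text
clock: 7.65
eef_pos: [0.5499, 0.0185, 0.3585]
tcp_rot: [-1.517, 1.566, 3.083]
ft_force: [-0.5, -0.6, -9.2]
width: 0.28
```

>>> jog_arm --pt "0 0 0" --pt "0 0 0" --pt "0 0 0" --pt "0 0 0" --spin '[0,0,0,0]'

```text
clock: 8.05
eef_pos: [0.5514, 0.0158, 0.3599]
tcp_rot: [-1.035, 1.57, -2.719]
ft_force: [0.6, -0.4, -9.5]
width: 0.28
```

```bash
python3 - <<'E'
from h import *
a=cams.capture("side")[:,:,::-1];cv2.imwrite("pics/side3.png",a)
b=cams.capture("top")[:,:,::-1];cv2.imwrite("pics/top3.png",b)
cv2.imwrite("pics/v3.png",np.hstack([cv2.resize(a[40:320,180:440],(390,420)),cv2.resize(b[80:280,220:420],(400,420))]))
shift([.55,.02,.36],83.55-90);print(sensors.read_state()["joints"].round(2))
E
```

```text
tcp [0.5515 0.016  0.3601] t 8.15 w 0.281 F [ 0.1 -0.  -9. ]
jaw yaw -6.5 axes x,y,z [[-0.0, -0.0, -1.0], [0.994, -0.112, -0.0], [-0.112, -0.994, 0.0]]
linear [ 0.01 -0.2  -0.38]
spin -0.008927533238377805
[-0.11  0.23  0.03  1.73 -0.01  1.18 -0.18]
```

View pics/v3.png

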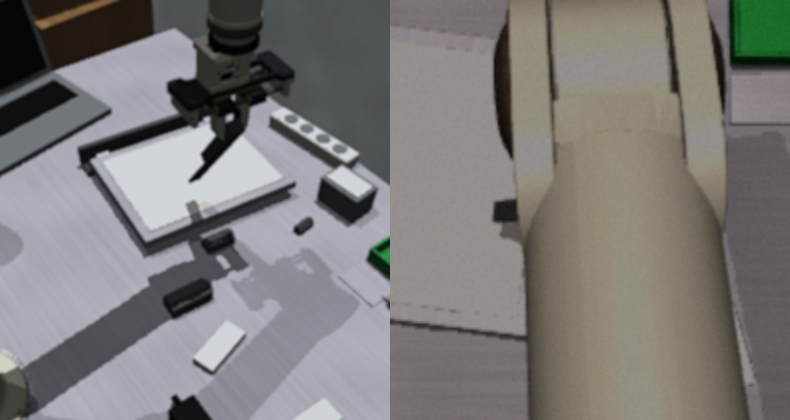

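```bash
python3 - <<'E'
from h import *
u=np.array([.1124,.9937]);p=np.array([.5515,.016])
for z in (.1,.12,.14,.16,.18,.2,.22):
    for n,uv in (('side',(308,160.7)),('top',(273.5,180.5))):
        q=ray(n,[uv],z)[0][:2]-p; print(z,n,"along %.3f lat %.3f"%(q@u,q@[u[1],-u[0]]),end="  ")
    print()
E
```

```text
0.1 side along 0.113 lat -0.004  0.1 top along 0.115 lat 0.001  
0.12 side along 0.094 lat -0.015  0.12 top along 0.112 lat -0.001  
0.14 side along 0.075 lat -0.025  0.14 top along 0.110 lat -0.003  
0.16 side along 0.056 lat -0.036  0.16 top along 0.107 lat -0.006  
0.18 side along 0.036 lat -0.047  0.18 top along 0.105 lat -0.008  
0.2 side along 0.017 lat -0.057  0.2 top along 0.102 lat -0.010  
0.22 side along -0.002 lat -0.068  0.22 top along 0.100 lat -0.012
```

```bash
cat > path.py <<'E'
import numpy as np
Y0,Z0=-59.8,304.
def P(th,s,lift=0,fwd=0,h=14):
    t=np.radians(th);u=np.array([np.cos(t),-np.sin(t)]);n=np.array([np.sin(t),np.cos(t)])
    c=np.array([-42,20])+8*n; tip=c+s*u; p=c-(165-s+70)*u+h*n+[fwd,lift]
    return p,tip,np.array([-(p[1]-Z0),0,-(p[0]-Y0)])/10
if __name__=="__main__":
    for a in [(61,24,60,6),(61,24,3,6),(55,27,1,2),(50,31),(45,35),(40,39),(35,45),(30,52),(26,57),(23,61),(23,64),(18,62),(13,62),(8,62),(3,61),(0,61),(-4,61),(-7.5,61)]:
        p,t,l=P(*a);print(a,"piv",p.round(0),"tip",t.round(0),"lin cm",l.round(2))
E
python3 path.py
```

```text
(61, 24, 60, 6) piv [-119.  275.] tip [-23.   3.] lin cm [2.88 0.   5.93]
(61, 24, 3, 6) piv [-119.  218.] tip [-23.   3.] lin cm [8.58 0.   5.93]
(55, 27, 1, 2) piv [-141.  204.] tip [-20.   2.] lin cm [10.    0.    8.15]
(50, 31) piv [-156.  190.] tip [-16.   1.] lin cm [11.36  0.    9.65]
(45, 35) piv [-168.  177.] tip [-12.   1.] lin cm [12.7   0.   10.81]
(40, 39) piv [-178.  163.] tip [-7.  1.] lin cm [14.12  0.   11.82]
(35, 45) piv [-185.  147.] tip [-1.  1.] lin cm [15.7   0.   12.52]
(30, 52) piv [-189.  131.] tip [7. 1.] lin cm [17.34  0.   12.97]
(26, 57) piv [-192.  118.] tip [13.  2.] lin cm [18.62  0.   13.25]
(23, 61) piv [-194.  108.] tip [17.  4.] lin cm [19.58  0.   13.38]
(23, 64) piv [-191.  107.] tip [20.  2.] lin cm [19.69  0.   13.1 ]
(18, 62) piv [-200.   94.] tip [19.  8.] lin cm [20.96  0.   13.99]
(13, 62) piv [-206.   80.] tip [20. 14.] lin cm [22.36  0.   14.58]
(8, 62) piv [-210.   66.] tip [21. 19.] lin cm [23.81  0.   15.05]
(3, 61) piv [-215.   51.] tip [19. 25.] lin cm [25.29  0.   15.48]
(0, 61) piv [-216.   42.] tip [19. 28.] lin cm [26.2   0.   15.62]
(-4, 61) piv [-217.   30.] tip [18. 32.] lin cm [27.42  0.   15.73]
(-7.5, 61) piv [-217.   19.] tip [17. 36.] lin cm [28.49  0.   15.76]
```

>>> jog_arm --pt "1 0 2" --pt "2 0 4" --pt "2.9 0 5.9" --pt "2.9 0 5.9" --pt "4.5 0 5.9" --pt "6 0 5.9" --pt "7.2 0 5.9" --pt "8 0 5.9" --pt "8.2 0 5.9" --pt "8.2 0 5.9" --spin '[0,0,0,0,0,0,0,0,0,0]'

```text
clock: 9.15
eef_pos: [0.5451, -0.0411, 0.2782]
tcp_rot: [-3.057, 1.57, 1.543]
ft_force: [0.2, 3.0, -9.5]
width: 0.28
```

```bash
python3 - <<'E'
from h import *
a=cams.capture("side")[:,:,::-1];cv2.imwrite("pics/side4.png",a)
cv2.imwrite("pics/v4.png",cv2.resize(a[110:260,230:430],(800,600),interpolation=cv2.INTER_CUBIC))
s=sensors.read_state();print(s["eef_pos"],s["ft_force"].round(1))
E
```

```text
[ 0.54514731 -0.04118054  0.2784137 ] [-0.1  3.1 -9.3]
```

View pics/v4.png

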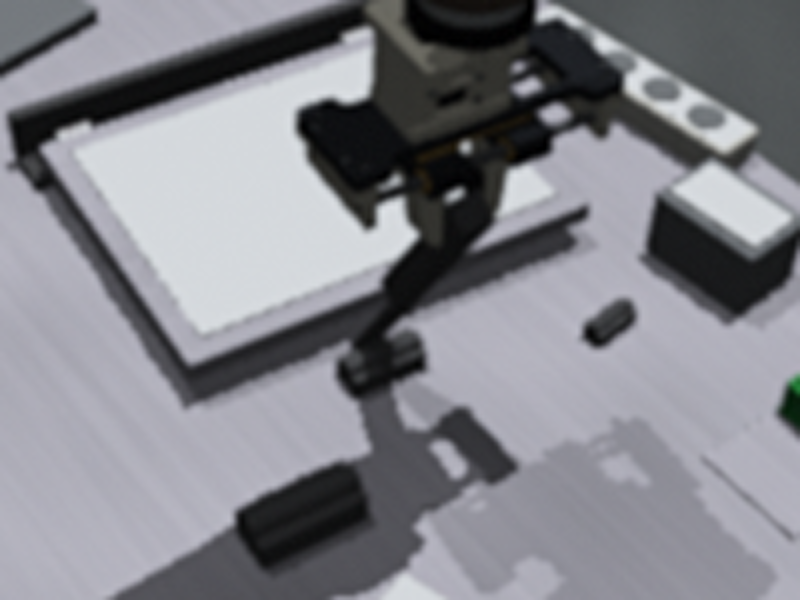

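>>> jog_arm --pt "0.8 0 1.1" --pt "1.7 0 2.2" --pt "2.3 0 3.0" --pt "3.0 0 3.7" --pt "3.6 0 4.3" --pt "4.3 0 4.9" --pt "5.0 0 5.4" --pt "5.7 0 5.9" --pt "5.7 0 5.9" --pt "5.7 0 5.9" --spin '[0,0,0,0,0,0,0,0,0,0]'

```text
clock: 10.2
eef_pos: [0.5382, -0.1008, 0.2209]
tcp_rot: [-1.365, 1.57, -3.048]
ft_force: [1.0, 1.7, -7.3]
width: 0.28
```

```bash
python3 - <<'E'
from h import *
a=cams.capture("side")[:,:,::-1];cv2.imwrite("pics/side5.png",a)
cv2.imwrite("pics/v5.png",cv2.resize(a[140:260,260:420],(800,600),interpolation=cv2.INTER_CUBIC))
s=sensors.read_state();print(s["eef_pos"],s["ft_force"].round(1))
E
```

```text
[ 0.53831783 -0.10066087  0.22106419] [-0.2  0.8 -6.8]
```

View pics/v5.png

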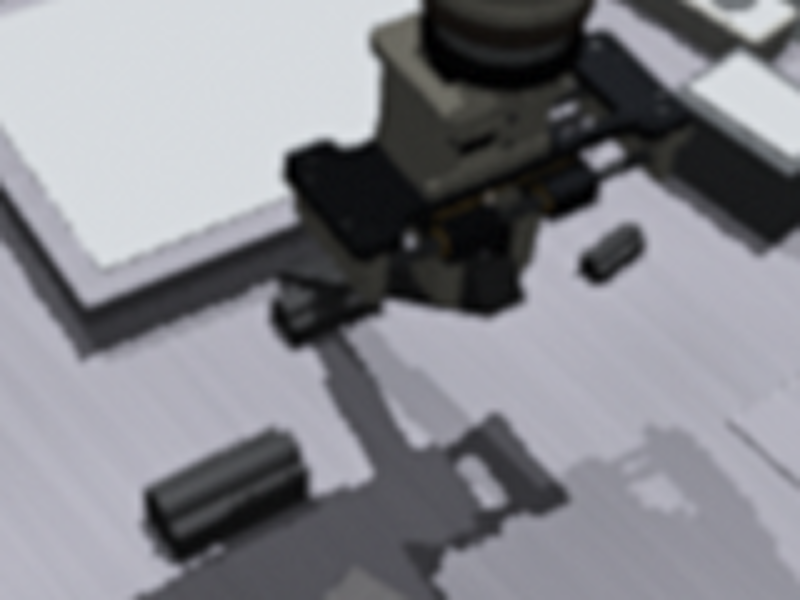

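>>> jog_arm --pt "0.8 0 0.4" --pt "1.6 0 0.7" --pt "2.4 0 1.0" --pt "3.2 0 1.2" --pt "3.9 0 1.35" --pt "4.5 0 1.45" --pt "5.1 0 1.55" --pt "5.6 0 1.6" --pt "5.6 0 1.6" --pt "5.6 0 1.6" --spin '[0,0,0,0,0,0,0,0,0,0]'

```text
clock: 11.25
eef_pos: [0.5365, -0.1165, 0.1651]
tcp_rot: [-2.147, 1.57, 2.453]
ft_force: [-0.5, -0.7, -5.5]
width: 0.275
```

```bash
python3 - <<'E'
from h import *
for n in("side","top"):
    a=cams.capture(n)[:,:,::-1];cv2.imwrite(f"pics/{n}6.png",a)
    if n=="side":c=cv2.resize(a[140:260,260:420],(400,300),interpolation=cv2.INTER_CUBIC)
    else: c=np.hstack([c,cv2.resize(a[130:250,260:420],(400,300),interpolation=cv2.INTER_CUBIC)])
cv2.imwrite("pics/v6.png",c)
s=sensors.read_state();print(s["eef_pos"],s["ft_force"].round(1))
print("tip at 40deg exp",proj('side',[.557,.0685,.003]))
E
```

```text
[ 0.53657307 -0.11639763  0.16525908] [ 0.2 -0.5 -5.7]
tip at 40deg exp [318.6 195.2]
```

View pics/v6.png

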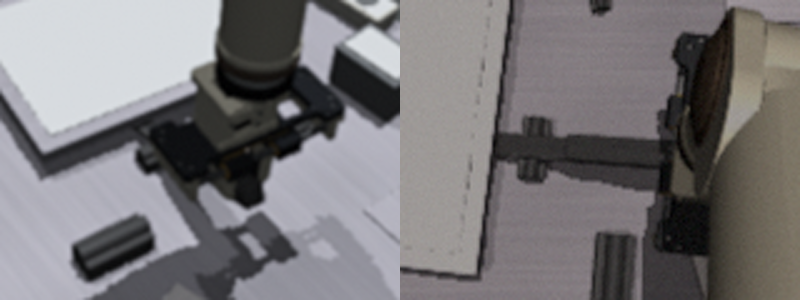

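>>> jog_arm --pt "0.6 0 0.1" --pt "1.4 0 0.5" --pt "2.1 0 0.8" --pt "2.8 0 1.1" --pt "3.5 0 1.4" --pt "4.2 0 1.6" --pt "5.0 0 1.8" --pt "5.7 0 2.0" --pt "5.7 0 2.0" --spin '[0,0,0,0,0,0,0,0,0]'

```text
clock: 12.25
eef_pos: [0.5346, -0.1347, 0.107]
tcp_rot: [-2.869, 1.568, 1.732]
ft_force: [1.6, 7.0, -0.9]
width: 0.282
```

>>> jog_arm --pt "0.5 0 0.1" --pt "1.0 0 0.15" --pt "1.6 0 0.2" --pt "2.2 0 0.25" --pt "2.7 0 0.3" --pt "3.0 0 0.3" --pt "3.2 0 0.3" --pt "3.2 0 0.3" --spin '[0,0,0,0,0,0,0,0]'

```text
clock: 13.05
eef_pos: [0.5347, -0.1374, 0.0769]
tcp_rot: [3.109, 1.568, 1.427]
ft_force: [-2.2, 8.5, 9.7]
width: 0.28
```

```bash
python3 - <<'E'
from h import *
for n in("side","top"):
    a=cams.capture(n)[:,:,::-1];cv2.imwrite(f"pics/{n}7.png",a)
    if n=="side":c=cv2.resize(a[140:300,260:420],(400,400),interpolation=cv2.INTER_CUBIC)
    else: c=np.hstack([c,cv2.resize(a[130:290,260:420],(400,400),interpolation=cv2.INTER_CUBIC)])
cv2.imwrite("pics/v7.png",c)
s=sensors.read_state();print(s["eef_pos"],s["ft_force"].round(1))
E
```

```text
[ 0.53464563 -0.13740862  0.07692536] [-2.2  7.7  8.6]
```

View pics/v7.png

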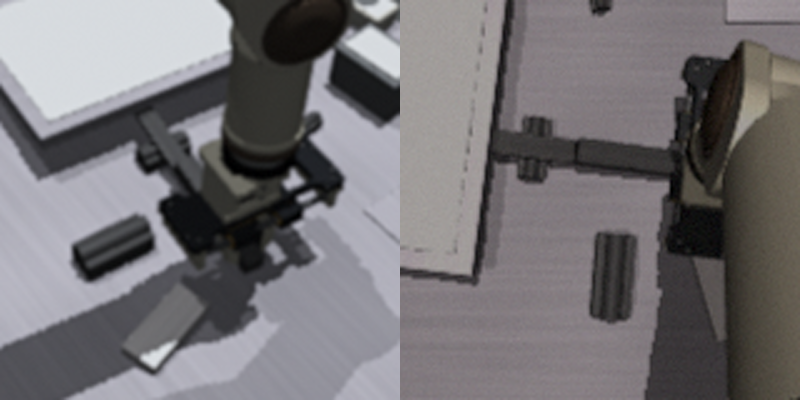

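>>> jog_arm --pt "0.15 0 0" --pt "0.3 0 0" --pt "0.3 0 0" --spin '[0,0,0]'

```text
clock: 13.45
eef_pos: [0.5347, -0.1375, 0.0765]
tcp_rot: [3.079, 1.568, 1.398]
ft_force: [-9.7, 8.6, 33.9]
width: 0.281
```

>>> jog_arm --pt "0 0 0" --pt "0 0 0" --pt "0 0 0" --pt "0 0 0" --pt "0 0 0" --pt "0 0 0" --spin '[0,0,0,0,0,0]' --gripper 4.6

```text
clock: 14.05
eef_pos: [0.5338, -0.1397, 0.0729]
tcp_rot: [-1.422, 1.57, -3.105]
ft_force: [0.9, 1.3, 0.2]
width: 0.503
```

>>> jog_arm --pt "-1 0 0" --pt "-3 0 0" --pt "-6 0 0" --pt "-10 0 0" --pt "-14 0 0" --pt "-18 0 0" --pt "-20 0 0" --spin '[0,0,0,0,0,0,0]'

```text
clock: 14.75
eef_pos: [0.5353, -0.14, 0.278]
tcp_rot: [1.497, 1.565, -0.186]
ft_force: [-0.1, 0.1, 0.2]
width: 0.503
```

```bash
python3 - <<'E'
from h import *
for n in("side","top"):
    a=cams.capture(n)[:,:,::-1];cv2.imwrite(f"pics/{n}8.png",a)
    if n=="side":c=cv2.resize(a[120:280,240:400],(400,400),interpolation=cv2.INTER_CUBIC)
    else: c=np.hstack([c,cv2.resize(a[100:260,240:400],(400,400),interpolation=cv2.INTER_CUBIC)])
cv2.imwrite("pics/v8.png",c)
shift([.427,-.372,.2],88.4)
print(sensors.read_state()["joints"].round(2))
E
```

```text
tcp [ 0.536  -0.1401  0.2779] t 14.85 w 0.5 F [-0.6  0.8  0. ]
jaw yaw -6.4 axes x,y,z [[0.008, -0.001, -1.0], [0.994, -0.112, 0.008], [-0.112, -0.994, 0.001]]
linear [ 7.74 -8.29 24.26]
spin 85.15687910881672
[ 0.12  0.31  0.1   1.83 -0.04  1.    0.13]
```

View pics/v8.png

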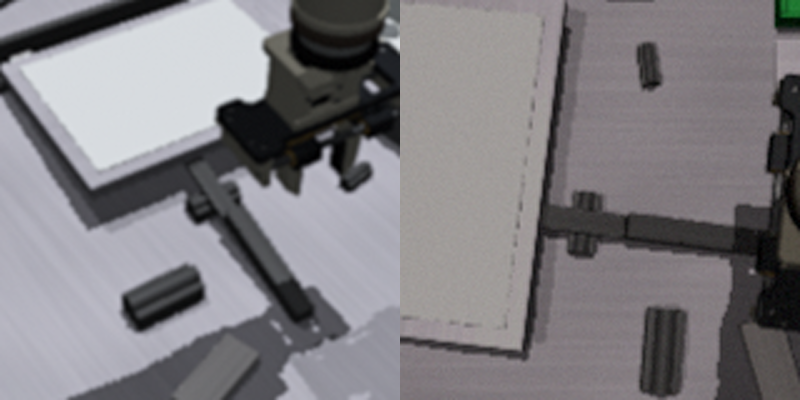

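The bar rests on the ridge with its handle end on the bench, and the edge stays raised with the gripper away. Next is the thick block.

>>> jog_arm --pt "0 -1 2" --pt "0 -2 4.2" --pt "1 -3 6.5" --pt "2 -4 8.8" --pt "3 -5.2 11" --pt "4 -6.3 13.4" --pt "5 -7.4 15.7" --pt "6 -8.5 18" --pt "7 -9.5 20.3" --pt "7.5 -10.4 22.3" --pt "7.5 -11.1 23.7" --pt "7.5 -11.4 24.3" --pt "7.5 -11.4 24.3" --pt "7.5 -11.4 24.3" --spin '[7,14,21,28,35,42,49,56,63,70,77,82,85.1,85.1]' --gripper 9.18

```text
clock: 16.25
eef_pos: [0.3926, -0.368, 0.1975]
tcp_rot: [-0.443, 1.569, 2.67]
ft_force: [0.3, -0.6, -1.0]
width: 0.998
```

```bash
python3 - <<'E'
from h import *
shift([.394,-.370,.070],88.4)
a=cams.capture("side")[:,:,::-1];cv2.imwrite("pics/side9.png",a);print(sensors.read_state()["joints"].round(2))
# check thick block in side0: top face centroid
g=cv2.cvtColor(cv2.imread("pics/side0.png"),cv2.COLOR_BGR2GRAY);w=((g>150)*255).astype("uint8")
q,ar=rect(w,(355,295,420,350));print(ar,ray('side',[q.mean(0)],.034).round(4), proj('side',[.427,-.37,.034]))
E
```

```text
tcp [ 0.3926 -0.368   0.1975] t 16.25 w 0.998 F [ 0.3 -0.6 -1. ]
jaw yaw -91.6 axes x,y,z [[-0.001, 0.001, -1.0], [-0.028, -1.0, -0.001], [-1.0, 0.028, 0.002]]
linear [12.75  0.2  -0.16]
spin -0.006914525135186977
[ 0.32  0.42  0.47  1.94 -0.25  0.84 -0.67]
2908.5 [[ 0.4276 -0.3707  0.034 ]] [386.6 321.9]
```

Both views agree on the block's position. I'll go down and grip it.

>>> jog_arm --pt "2.5 0.1 -0.1" --pt "5 0.2 -0.1" --pt "7.5 0.2 -0.1" --pt "10 0.2 -0.1" --pt "11.8 0.2 -0.1" --pt "12.7 0.2 -0.1" --pt "12.7 0.2 -0.1" --spin '[0,0,0,0,0,0,0]'

```text
clock: 17.0
eef_pos: [0.3937, -0.3694, 0.07]
tcp_rot: [-0.7, 1.568, 2.416]
ft_force: [-0.2, 0.2, 0.3]
width: 0.998
```

>>> jog_arm --pt "0 0 0" --pt "0 0 0" --pt "0 0 0" --pt "0 0 0" --pt "0 0 0" --pt "0 0 0" --pt "0 0 0" --pt "0 0 0" --pt "0 0 0" --spin '[0,0,0,0,0,0,0,0,0]' --gripper 0

```text
clock: 17.9
eef_pos: [0.3943, -0.3699, 0.0713]
tcp_rot: [-1.278, 1.57, 1.837]
ft_force: [-0.1, 1.0, 4.1]
width: 0.474
```

>>> jog_arm --pt "-1 0 0" --pt "-3 0 0" --pt "-6 0 0" --pt "-9 0 0" --pt "-11 0 0" --pt "-12 0 0" --spin '[0,0,0,0,0,0]'

```text
clock: 18.5
eef_pos: [0.3948, -0.3711, 0.1933]
tcp_rot: [2.457, 1.568, -0.712]
ft_force: [0.2, -0.5, -4.0]
width: 0.48
```

```bash
python3 - <<'E'
from h import *
F=np.array([.553,.0337]);X=np.array([.9937,-.1124]);Y=np.array([.1124,.9937])
p=F+.092*X+(-.115+.042)*Y
print("small fulcrum rel:",(np.array([.7226,-.0335])-F)@np.c_[X,Y]*1000)
print("bar end etc; target",p)
shift([p[0],p[1],.19],83.55-90);print(sensors.read_state()["joints"].round(2))
a=cams.capture("top")[:,:,::-1];cv2.imwrite("pics/top10.png",a)
E
```

```text
small fulcrum rel: [176.0848 -47.7136]
bar end etc; target [ 0.6362152 -0.0491809]
tcp [ 0.3948 -0.3711  0.1933] t 18.5 w 0.48 F [ 0.2 -0.5 -4. ]
jaw yaw -91.6 axes x,y,z [[0.002, -0.002, -1.0], [-0.027, -1.0, 0.002], [-1.0, 0.027, -0.002]]
linear [  0.32 -32.84 -23.25]
spin -85.11626539262369
[ 0.32  0.43  0.48  1.94 -0.26  0.83 -0.66]
```

>>> jog_arm --pt "0 -1.5 -1" --pt "0 -4 -2.8" --pt "0 -7 -5" --pt "0 -10 -7.1" --pt "0 -13 -9.2" --pt "0 -16 -11.3" --pt "0 -19 -13.5" --pt "0 -22 -15.6" --pt "0 -25 -17.7" --pt "0 -28 -19.8" --pt "0 -30.5 -21.6" --pt "0 -32.2 -22.8" --pt "0 -32.8 -23.2" --pt "0 -32.8 -23.2" --pt "0 -32.8 -23.2" --pt "0 -32.8 -23.2" --spin '[-3,-10,-17,-24,-31,-38,-45,-52,-59,-66,-73,-79,-83,-85.1,-85.1,-85.1]'

```text
clock: 20.15
eef_pos: [0.6342, -0.048, 0.1897]
tcp_rot: [-1.631, 1.568, 2.969]
ft_force: [-0.2, 0.2, -3.0]
width: 0.481
```

```bash
python3 - <<'E'
from h import *
F=np.array([.553,.0337]);X=np.array([.9937,-.1124]);Y=np.array([.1124,.9937])
p=F+.092*X+(-.115+.042)*Y
shift([p[0],p[1],.071],83.55-90)
for n in("side","top"):
    a=cams.capture(n)[:,:,::-1];cv2.imwrite(f"pics/{n}11.png",a)
E
```

```text
tcp [ 0.6342 -0.048   0.1897] t 20.15 w 0.481 F [-0.2  0.2 -3. ]
jaw yaw -6.4 axes x,y,z [[-0.002, 0.0, -1.0], [0.994, -0.112, -0.003], [-0.112, -0.994, -0.0]]
linear [11.87  0.24  0.09]
spin 0.011452303644063022
```

>>> jog_arm --pt "2.5 0 0" --pt "5 0 0" --pt "7.5 0 0" --pt "9.5 0 0" --pt "10.8 0 0" --pt "11.4 0 0" --pt "11.8 0 0" --pt "11.8 0 0" --spin '[0,0,0,0,0,0,0,0]'

```text
clock: 21.05
eef_pos: [0.6354, -0.0486, 0.0735]
tcp_rot: [1.664, 1.57, -0.019]
ft_force: [0.0, -0.6, -2.3]
width: 0.474
```

```bash
python3 - <<'E'
from h import *
s=sensors.read_state();print(s["eef_pos"],s["ft_force"].round(1),s["width"])
F=np.array([.553,.0337]);X=np.array([.9937,-.1124]);Y=np.array([.1124,.9937])
for n in("side","top"):
    a=cams.capture(n)[:,:,::-1];cv2.imwrite(f"pics/{n}12.png",a)
    if n=="side":c=cv2.resize(a[120:280,240:400],(400,400),interpolation=cv2.INTER_CUBIC)
    else: c=np.hstack([c,cv2.resize(a[100:260,240:400],(400,400),interpolation=cv2.INTER_CUBIC)])
cv2.imwrite("pics/v12.png",c)
d=s["eef_pos"][:2]-F;print("tcp rel panel",d@X,d@Y-.042)
E
```

```text
[ 0.63541076 -0.04863684  0.07346754] [ 0.  -0.6 -2.3] 0.47398321960219364
tcp rel panel 0.09114623646878751 -0.11455515131017063
```

View pics/v12.png

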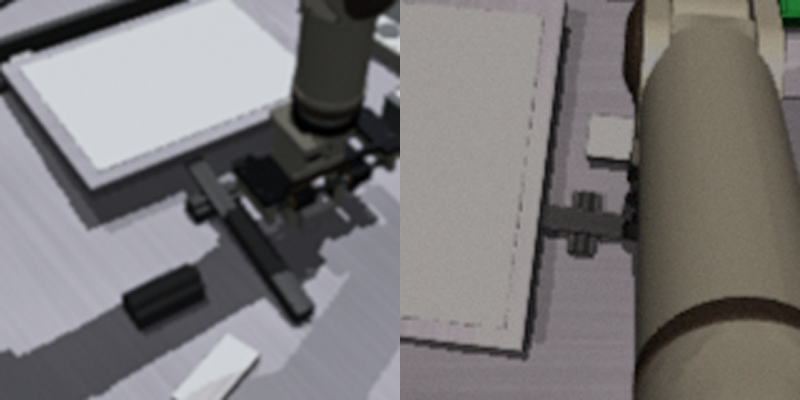

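```bash
python3 - <<'E'
from h import *
F=np.array([.553,.0337]);X=np.array([.9937,-.1124]);Y=np.array([.1124,.9937])
g=cv2.cvtColor(cv2.imread("pics/top12.png"),cv2.COLOR_BGR2GRAY);w=((g>134)*255).astype("uint8")
q,a=rect(w,(308,138,338,172));P=ray('top',q,.035)[:,:2]-F
print(a,np.c_[P@X,P@Y-.042].round(4)*1000)
# raised panel edge: angle from white boundary vs earlier
for nm in("top0","top12"):
    g=cv2.cvtColor(cv2.imread(f"pics/{nm}.png"),cv2.COLOR_BGR2GRAY)
    print(nm,np.mean([230+np.where(g[v,230:312]>134)[0].max() for v in range(112,226,2)]))
E
```

```text
232.5 [[ 72.7 -33.8]
 [114.8 -33.4]
 [115.1 -79.6]
 [ 73.1 -79.8]]
top0 297.36842105263156
top12 295.82456140350877
```

>>> jog_arm --pt "0.1 0 0" --pt "0.25 0 0" --pt "0.25 0 0" --spin '[0,0,0]'

```text
clock: 21.45
eef_pos: [0.6356, -0.0486, 0.0714]
tcp_rot: [1.689, 1.569, 0.005]
ft_force: [0.8, 0.4, -0.4]
width: 0.481
```

>>> jog_arm --pt "0 0 -0.5" --pt "0 0 -1.2" --pt "0 0 -2" --pt "0 0 -2.8" --pt "0 0 -3.6" --pt "0 0 -4.4" --pt "0 0 -5.2" --pt "0 0 -6" --pt "0 0 -6.6" --pt "0 0 -6.9" --pt "0 0 -6.9" --pt "0 0 -6.9" --spin '[0,0,0,0,0,0,0,0,0,0,0,0]'

```text
clock: 22.65
eef_pos: [0.6434, 0.0212, 0.0713]
tcp_rot: [2.038, 1.57, 0.356]
ft_force: [-0.1, -2.6, 5.8]
width: 0.473
```

```bash
python3 - <<'E'
from h import *
s=sensors.read_state();print(s["eef_pos"],s["ft_force"].round(1),s["width"])
F=np.array([.553,.0337]);X=np.array([.9937,-.1124]);Y=np.array([.1124,.9937])
for n in("side","top"):
    a=cams.capture(n)[:,:,::-1];cv2.imwrite(f"pics/{n}13.png",a)
d=s["eef_pos"][:2]-F;print("tcp rel panel",d@X,d@Y-.042)
E
```

```text
[0.64336846 0.02115574 0.07134458] [-0.1 -2.6  5.8] 0.47272351668083723
tcp rel panel 0.09120911269795041 -0.04430781165851172
```

>>> jog_arm --pt "0 0 0" --pt "0 0 0" --pt "0 0 0" --pt "0 0 0" --pt "0 0 0" --pt "0 0 0" --spin '[0,0,0,0,0,0]' --gripper 6.6

```text
clock: 23.35
eef_pos: [0.6428, 0.0201, 0.0706]
tcp_rot: [-2.208, 1.571, 2.392]
ft_force: [0.8, -0.8, 0.9]
width: 0.722
```

>>> jog_arm --pt "-1 0 0.2" --pt "-2.5 0 0.5" --pt "-5 0 1" --pt "-8 0 2" --pt "-11 0 5" --pt "-12 0 9" --pt "-12 0 12.5" --pt "-12 0 14.5" --pt "-12 0 15" --pt "-12 0 15" --spin '[0,0,0,0,0,0,0,0,0,0]'

```text
clock: 24.35
eef_pos: [0.6261, -0.1299, 0.1918]
tcp_rot: [1.636, 1.57, -0.049]
ft_force: [-0.3, -0.4, 0.1]
width: 0.718
```

```bash
python3 - <<'E'
from h import *
F=np.array([.553,.0337]);X=np.array([.9937,-.1124]);Y=np.array([.1124,.9937])
for n in("side","top"):
    a=cams.capture(n)[:,:,::-1];cv2.imwrite(f"pics/{n}14.png",a)
g=cv2.cvtColor(cv2.imread("pics/side14.png"),cv2.COLOR_BGR2GRAY)
a=cv2.imread("pics/side14.png");cv2.imwrite("pics/v14.png",cv2.resize(a[110:290,240:440],(780,600),interpolation=cv2.INTER_CUBIC))
p=F+np.array([0,0]);d=sensors.read_state()["eef_pos"][:2]-F;print("rel",d@X,d@Y-.042)
shift([.534,-.139,.19],83.55-90)
# bar in top: dark mask left of gripper
for x in (-100,-70,0,55):  # expected bar points on top
    q=F+(x-105)/1000*.99*Y; print(x,q.round(4),proj('top',[*q,.028]),proj('side',[*q,.028]))
E
```

```text
rel 0.0910219076123528 -0.19343698239096854
tcp [ 0.6264 -0.127   0.1911] t 24.45 w 0.718 F [-1.4  0.5  0.3]
jaw yaw -6.3 axes x,y,z [[0.001, 0.001, -1.0], [0.994, -0.11, 0.0], [-0.11, -0.994, -0.001]]
linear [ 0.1  -9.05  2.21]
spin 0.12095771358256968
-100 [ 0.5302 -0.168 ] [391.2 198.3] [363.  245.1]
-70 [ 0.5335 -0.1385] [379.8 197. ] [356.9 237.4]
0 [ 0.5413 -0.0696] [353.3 193.8] [343.3 220.4]
55 [ 0.5474 -0.0155] [332.5 191.4] [333.3 207.9]
```

View pics/v14.png

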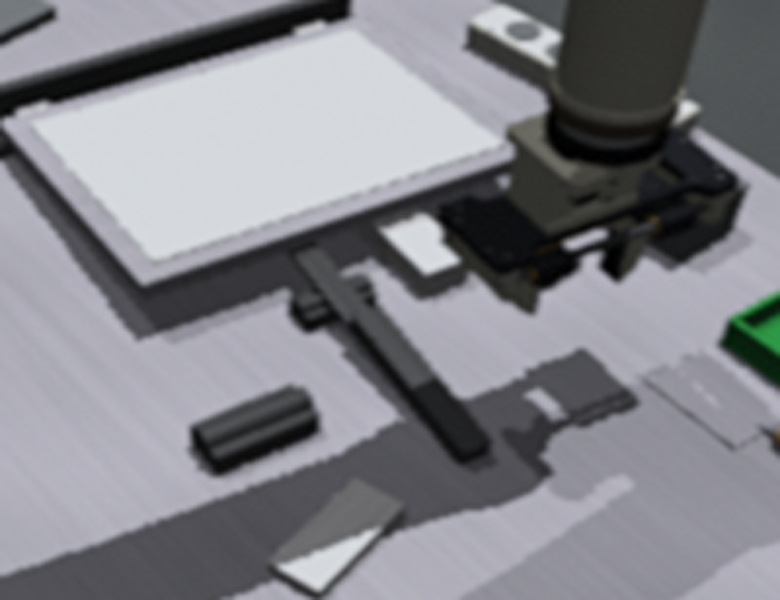

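>>> jog_arm --pt "0 -2 0.5" --pt "0 -4.5 1" --pt "0 -7 1.6" --pt "0 -8.6 2" --pt "0 -9 2" --pt "0 -9 2" --pt "0 -9 2" --spin '[0,0,0,0,0,0,0]' --gripper 6

```text
clock: 25.15
eef_pos: [0.5358, -0.1377, 0.191]
tcp_rot: [1.882, 1.569, 0.201]
ft_force: [0.7, -0.1, -0.1]
width: 0.655
```

```bash
python3 - <<'E'
from h import *
F=np.array([.553,.0337]);X=np.array([.9937,-.1124]);Y=np.array([.1124,.9937])
shift([.534,-.139,.073],83.55-90)
g=cv2.cvtColor(cv2.imread("pics/top14.png"),cv2.COLOR_BGR2GRAY)
for u in (332,340,350,360,368):
    r=170+np.where(g[170:225,u]<75)[0]; 
    if len(r): P=ray('top',[(u,np.median(r))],.035)[0][:2]-F; print(u,r.min(),r.max(),"panel x,y mm",(P@X*1e3).round(1),(P@Y*1e3-42).round(1))
E
```

```text
tcp [ 0.5358 -0.1377  0.191 ] t 25.15 w 0.655 F [ 0.7 -0.1 -0.1]
jaw yaw -6.3 axes x,y,z [[0.002, 0.0, -1.0], [0.994, -0.11, 0.001], [-0.11, -0.994, -0.0]]
linear [11.8  -0.18  0.16]
spin 0.12977991872676853
332 185 198 panel x,y mm -1.2 -90.0
340 186 224 panel x,y mm -3.9 -111.1
350 188 224 panel x,y mm -3.4 -137.0
360 189 201 panel x,y mm -1.7 -162.8
368 170 224 panel x,y mm -4.4 -183.8
```

>>> jog_arm --pt "2.5 -0.2 0.1" --pt "5 -0.2 0.1" --pt "7.5 -0.2 0.1" --pt "9.5 -0.2 0.1" --pt "11 -0.2 0.1" --pt "11.7 -0.2 0.1" --pt "11.7 -0.2 0.1" --spin '[0,0,0,0,0,0,0]'

```text
clock: 25.85
eef_pos: [0.5322, -0.1393, 0.0728]
tcp_rot: [-1.75, 1.569, 2.851]
ft_force: [0.9, -0.1, -0.5]
width: 0.651
```

>>> jog_arm --pt "0 0 0" --pt "0 0 0" --pt "0 0 0" --pt "0 0 0" --pt "0 0 0" --pt "0 0 0" --pt "0 0 0" --pt "0 0 0" --spin '[0,0,0,0,0,0,0,0]' --gripper 0

```text
clock: 26.65
eef_pos: [0.5333, -0.1399, 0.0743]
tcp_rot: [1.478, 1.569, -0.205]
ft_force: [2.8, -0.6, 2.8]
width: 0.279
```

>>> jog_arm --pt "-0.4 0 0" --pt "-0.8 0 0" --pt "-1.2 0 0" --pt "-1.6 0 -0.1" --pt "-2.0 0 -0.1" --pt "-2.4 0 -0.15" --pt "-2.8 0 -0.2" --pt "-3.2 0 -0.3" --pt "-3.6 0 -0.4" --pt "-4.0 0 -0.5" --pt "-4.4 0 -0.6" --pt "-4.8 0 -0.7" --pt "-5.2 0 -0.85" --pt "-5.6 0 -1.0" --pt "-6.0 0 -1.15" --pt "-6.4 0 -1.3" --pt "-6.7 0 -1.4" --pt "-6.7 0 -1.4" --pt "-6.7 0 -1.4" --spin '[0,0,0,0,0,0,0,0,0,0,0,0,0,0,0,0,0,0,0]'

```text
clock: 28.55
eef_pos: [0.5338, -0.1255, 0.1408]
tcp_rot: [2.959, 1.571, 1.276]
ft_force: [-0.9, -0.2, -6.6]
width: 0.275
```

```bash
python3 - <<'E'
from h import *
F=np.array([.553,.0337]);X=np.array([.9937,-.1124]);Y=np.array([.1124,.9937])
s=sensors.read_state();print(s["eef_pos"],s["ft_force"].round(1),s["width"])
for n in("side","top"):
    a=cams.capture(n)[:,:,::-1];cv2.imwrite(f"pics/{n}15.png",a)
for nm in("top0","top14","top15"):
    g=cv2.cvtColor(cv2.imread(f"pics/{nm}.png"),cv2.COLOR_BGR2GRAY)
    print(nm,np.mean([230+np.where(g[v,230:312]>134)[0].max() for v in range(160,226,2)]))
# side view: row of white panel front border at columns clear of the arm
for nm in("side0","side14","side15"):
    g=cv2.cvtColor(cv2.imread(f"pics/{nm}.png"),cv2.COLOR_BGR2GRAY)
    print(nm,[int(np.where(g[150:205,u]>150)[0].max())+150 for u in (282,288,294,300,306)])
h=[proj('side',[*(F-.08*X+.042*Y),.043+.28*a]) for a in(0,.045,.075)];print(h)
E
```

```text
[ 0.53382542 -0.12553185  0.14075026] [-0.9 -0.2 -6.6] 0.2752056718731301
top0 294.3636363636364
top14 293.3030303030303
top15 294.06060606060606
side0 [197, 195, 192, 190, 204]
side14 [192, 189, 187, 184, 204]
side15 [195, 192, 190, 187, 204]
[array([294.3, 194.2]), array([294.1, 191.3]), array([294.1, 189.3])]
```

The side view shows the panel edge about halfway down (2.5 of 5.2 px), which fits it resting on the block. Next I'll draw the bar out along its slope.

>>> jog_arm --pt "-0.15 0 0.5" --pt "-0.3 0 1.1" --pt "-0.5 0 1.8" --pt "-0.7 0 2.5" --pt "-0.9 0 3.2" --pt "-1.1 0 3.9" --pt "-1.25 0 4.6" --pt "-1.4 0 5.3" --pt "-1.6 0 6" --pt "-1.8 0 6.7" --pt "-2.0 0 7.4" --pt "-2.1 0 8" --pt "-2.1 0 8.7" --pt "-2.1 0 9.4" --pt "-2.1 0 10.1" --pt "-2.1 0 10.8" --pt "-2.1 0 11.5" --pt "-2.1 0 12" --pt "-2.1 0 12" --pt "-2.1 0 12" --spin '[0,0,0,0,0,0,0,0,0,0,0,0,0,0,0,0,0,0,0,0]'

```text
clock: 30.65
eef_pos: [0.5203, -0.2464, 0.1621]
tcp_rot: [0.426, 1.569, -1.259]
ft_force: [-0.5, -3.5, -4.3]
width: 0.278
```

```bash
python3 - <<'E'
from h import *
F=np.array([.553,.0337]);X=np.array([.9937,-.1124]);Y=np.array([.1124,.9937])
s=sensors.read_state();print(s["eef_pos"],s["ft_force"].round(1),s["width"],s["joints"].round(2))
d=s["eef_pos"][:2]-F;print("rel",d@X,d@Y-.042)
for n in("side","top"):
    a=cams.capture(n)[:,:,::-1];cv2.imwrite(f"pics/{n}16.png",a)
g=cv2.cvtColor(cv2.imread("pics/top16.png"),cv2.COLOR_BGR2GRAY)
print("\n".join("".join("#" if g[v,u]<75 else "." for u in range(300,370)) for v in range(165,215,2)))
g=cv2.cvtColor(cv2.imread("pics/side16.png"),cv2.COLOR_BGR2GRAY)
print("\n".join("".join("#" if g[v,u]<75 else "." for u in range(300,400)) for v in range(180,262,3)))
E
```

```text
[ 0.52029687 -0.24642807  0.16208882] [-0.5 -3.5 -4.3] 0.27832355287031574 [ 0.33  0.5   0.09  1.86 -0.06  0.79  0.33]
rel -0.0010107063514568507 -0.32403909694702804
####.#....################............................................
#.....................................................................
##....................................................................
#.....................................................................
#.....................................................................
#.....................................................................
...........#######....................................................
.........############.................................................
.........#########.##.................................................
.........############.................................................
..........###########.................................................
........#############.................................................
........############..................######..........................
........##
[... 2969 characters left out ...]
#########.....................................##############################################..
#########.............................................###########################################...
##......................................................######################################......
...........................................................###################################......
.............................................................#########........################......
...............................................................######................#######........
..................................................................####..............................
```

>>> jog_arm --pt "0.6 0 0.2" --pt "1.3 0 0.5" --pt "2.1 0 0.8" --pt "2.9 0 1.0" --pt "3.7 0 1.2" --pt "4.5 0 1.4" --pt "5.3 0 1.5" --pt "6.1 0 1.6" --pt "6.9 0 1.7" --pt "7.6 0 1.8" --pt "8.2 0 1.8" --pt "8.7 0 1.8" --pt "9.0 0 1.8" --pt "9.2 0 1.8" --pt "9.2 0 1.8" --pt "9.2 0 1.8" --spin '[0,0,0,0,0,0,0,0,0,0,0,0,0,0,0,0]'

```text
clock: 32.35
eef_pos: [0.5183, -0.2627, 0.0733]
tcp_rot: [-2.652, 1.57, 1.948]
ft_force: [-9.6, 2.9, 28.6]
width: 0.276
```

>>> jog_arm --pt "-0.2 0 0" --pt "-0.3 0 0" --pt "-0.3 0 0" --pt "-0.3 0 0" --pt "-0.3 0 0" --pt "-0.3 0 0" --spin '[0,0,0,0,0,0]' --gripper 4.6

```text
clock: 32.95
eef_pos: [0.5182, -0.2627, 0.0723]
tcp_rot: [-2.025, 1.57, 2.575]
ft_force: [0.1, 0.0, -0.5]
width: 0.503
```

>>> jog_arm --pt "-1 0 0" --pt "-3 0 0" --pt "-6 0 0" --pt "-10 0 0" --pt "-14 0 1.5" --pt "-18 0 5" --pt "-20 0 9" --pt "-20 0 13" --pt "-20 0 17" --pt "-20 0 20" --pt "-20 0 20" --pt "-20 0 20" --spin '[0,0,0,0,0,0,0,0,0,0,0,0]'

```text
clock: 34.15
eef_pos: [0.4952, -0.4622, 0.2728]
tcp_rot: [-2.452, 1.57, 2.146]
ft_force: [0.3, -0.3, 0.2]
width: 0.499
```

```bash
python3 - <<'E'
from h import *
F=np.array([.553,.0337]);X=np.array([.9937,-.1124]);Y=np.array([.1124,.9937])
s=sensors.read_state();print(s["eef_pos"],s["ft_force"].round(1),s["width"])
for n in("side","top"):
    a=cams.capture(n)[:,:,::-1];cv2.imwrite(f"pics/{n}17.png",a)
g=cv2.cvtColor(cv2.imread("pics/top17.png"),cv2.COLOR_BGR2GRAY)
def rel(P): P=P[:,:2]-F; return (np.c_[P@X,P@Y-.042]*1e3).round(0).tolist()
d=((g<75)*255).astype("uint8");w=((g>134)*255).astype("uint8")
print("bar",rel(ray('top',rect(d,(328,170,440,225))[0],.012)))
print("thick visible",rel(ray('top',rect(w,(302,138,330,172))[0],.034)))
show("thin",'top',rect(w,(370,220,408,270))[0],.016)
gs=cv2.cvtColor(cv2.imread("pics/side17.png"),cv2.COLOR_BGR2GRAY)
print("edge rows",[int(np.where(gs[150:205,u]>150)[0].max())+150 for u in (282,288,294,300)])
print("\n".join("".join("#" if g[v,u]<75 else "." for u in range(325,440)) for v in range(170,225,3)))
print()
print("\n".join("".join("#" if gs[v,u]<75 else "." for u in range(320,440)) for v in range(195,290,4)))
E
```

```text
[ 0.49521331 -0.46216065  0.27281484] [ 0.3 -0.3  0.2] 0.4992536681713973
bar [[-15.0, -99.0], [16.0, -99.0], [14.0, -366.0], [-17.0, -365.0]]
thick visible [[72.0, -0.0], [114.0, 1.0], [115.0, -61.0], [73.0, -62.0]]
thin c [ 407.3 -164.1] sides mm [42. 97. 42. 97.] yaw of long -164.2
edge rows [194, 192, 190, 187]
...................................................................................................................
...................................................................................................................
...................................................................................................................
...................................................................................................................
...................................................................................................................
...................................................................................................................
.......................................................................................
[... 3625 characters left out ...]
.........................#######....###........................................................
.....................................................#######.....##..........................................###......##
........................................................#######.....##................................##################
...........................................................#######.#####............................####################
..............................................................########..............................####################
...#................................................................................................####################
```

```bash
python3 -c "
from plant import robot,sensors
print(robot.job_done());print(sensors.read_state()['clock'])"
```

```text
the job is handed in; nothing more can be done
None
the job is handed in; nothing more can be done
```

I did the job in the order asked and handed it in at about 34 s of the 72 s allowed; no verdict is reported. I levered the panel up with the bar over the middle-sized fulcrum and let go, and the bar held the edge up by itself. I then slid the thick block in end-on beside it, eased the panel down onto the block, drew the bar out and laid it on the open bench.

My last checks, all measured from the camera images:
- **Thick block:** it is square to the edge. Its outer end is about 61 mm in front of the edge, which puts its middle about 11 mm in front, so roughly 39% of its length is under.
- **Bar:** it lies from about 99 to 366 mm in front of the edge line, clear of the panel and fulcrum. I judged it flat from its measured length (267 mm against 265), not from a direct tilt measurement.
- **Panel:** the edge stands at roughly half its fully levered height. That is about 0.04 rad, judged from a shift of only 2–3 pixels, so that angle is coarse.
- **Thin block and bystanders:** the thin block moved about 1 mm, which is within measuring error. I did not re-measure the adapter and scraper, but the arm kept well clear of both.
- **Robot:** the gripper was about 200 mm up and clear of everything, with wrist force near zero.

One measurement disagreed: the fulcrum came out 46 mm in front of the measured edge instead of the stated 42 mm. I used the fulcrum as the reference. If the edge measurement is right instead, the block's middle is about 15 mm in front of the edge, still within limits.

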